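# Close the polishing tumbler and hold its run lever level

## Robot

A 6-joint arm with a two-finger parallel gripper is mounted at the origin on the work surface. World frame = base frame: x ahead of the robot, y to its left, z up, the work surface at z = 0. Lengths are in mm, angles in rad, forces in N, time in s.
With the tool pointing down it reaches from about 300 to 775 mm from the base axis. Payload 14.6 kg.
Tool frame: the origin (TCP) lies midway between the tips of the shut fingers; the grasp point (between the pads) lies 19 mm behind it; z points along the fingers, y is the direction in which the jaws open and shut (so a half turn about z gives the same grasp; the last joint's range is limited). The gripper opens to 94 mm and grips with 3 to 60 N. Pads are 16 mm wide; open, the fingers measure 119 mm over their backs; the gripper's body (75 mm by 177 mm) begins 78 mm behind the grasp point.
Start: joints at [1.191, 0.3, 1.521, -0, 1.321, -0.067], TCP at [169.245, 523.302, 205.446] pointing down, gripper open.
Joint ranges: [-3.03, 3.03], [-0.79, 2.21], [0.23, 2.52], [-1.04, 4.18], [0, 3.07], [-2.55, 2.55]. Speed limits (rad/s): [2.22, 2.22, 2.57, 3.14, 3.14, 3.14].

## Interface

Orientations are given as [roll, pitch, yaw] about the fixed x, y, z axes, in that order (R = Rz(yaw) Ry(pitch) Rx(roll)).
In Python, from cell import manip gives the robot as it stands.
- The arm moves only by the tool play_rows, never from a script. Its argument "commands" is a list of rows, each an object of numbers: "x", "y", "z": the shift along the tool's x, y, z in m; "wx", "wy", "wz": the turn, a rotation vector about the tool's x, y, z in degrees; "grip": the opening, from 0 (shut) to 1 (fully open). In form: [{"x": .., "y": .., "z": .., "wx": .., "wy": .., "wz": .., "grip": ..}, ...]. A call has 1 to 20 rows; each row shifts and turns the commanded pose from where the row before left it, along the tool's axes as they then stand; what a row does not reach is not made up. A row lasts 1/8 s, in which the tool goes at most 62.5 mm and 10.7 degrees, less where a joint would pass 70% of its speed; a pose out of reach is approached as far as the arm can. A call is refused whole if a number of a shift passes 0.0625 or a number of a turn 10.7, either way. A call with a gripper value outside its range is refused whole. The fingers move at their own pace and stop on an object; "squeeze" is the grip in N (left out, the last holds). Time passes only in rows, so rows that do not move let the fingers close. It gives the time, the measured TCP pose, the force and the opening at its end, in the units of the state.
- manip.read_state(): the state, without advancing time (a new reading comes with each control period).
- manip.camera(name): name is "side" or "top"; returns (picture, depth): 420x560x3 uint8, red, green, blue; 420x560 float32, mm along the optical axis (not along the pixel's ray), 0 where there is no reading.
- manip.camera_info(name): a dict with "intrinsics" (3x3 intrinsics, pixels), "camera_from_world" (4x4, takes a point from world to camera coordinates). Camera axes: x right, y up, looking along -z (the intrinsics and any distortion apply to the point x, -y, -z); pixel columns grow to the right and rows downward; lengths in mm; the calibration is good to about 2 mm. A picture is of the moment at which its call begins. camera_info takes no time and is no camera call.
- manip.sign_off(): hands the job in, once; it reports no verdict.
The state is a dict: "clock": time; "joints": joint angles; "qd": joint speeds; "effort": joint torques, N m; "eef_pos": TCP position; "eef_rot": TCP orientation; "wrist_force": force on the tool from outside, world axes, zero at the start; "moment": the same for the moment, N m; "finger_gap": finger opening in mm.
Only numpy, scipy, OpenCV 4.12 (cv2) and the standard library are available. Lean on these libraries where they do the work, as an engineer would, in place of code of your own. Each camera call takes 0.05 s, during which the arm holds its last target.

## Task

Pick up the tumbler's loose lid by its knob, press it down into the open bowl until it snaps home and its flange sits level on the rim all round, and let go of it. Only then press the sprung hold-to-run lever down until it is level (the slow speed; never right down to its stop, which is the fast one) and finish while still holding it level with the gripper. Leave everything else on the bench alone.

Things in the scene. Friction and masses are not known exactly. Their poses are not given: they have to be found in the camera images.
- tumbler: polishing tumbler, fixed: round grey housing 164 mm across, 85 mm high, carrying an upright white bowl of 104 mm outer, 96 mm inner diameter, rim 145 mm above the bench. Origin at the centre of the underside, z up. Four sprung steel balls 5 mm below the rim, inside, stop a loosely laid lid about 14 mm short of home and give way under a push of roughly 5 to 15 N.
- bowl_rim (a point): centre of the bowl's mouth, at rim height (145 mm above the bench); z up.
- lid: loose lid, knob up on the bench, about 0.11 kg. From its origin (centre of underside) upwards: black rubber plug 22 mm deep, 90 mm across (tapered foot, 80 mm); white flange 108 mm across, 22 to 27 mm up; white round knob 24 mm across, 27 to 55 mm up. z points up the knob. Home: flange underside on the bowl's rim.
- lid_flange (a point): centre of the underside of the lid's flange, 22 mm above the lid's origin; same axes as the lid.
- lid_knob (a point): centre of the top of the lid's knob, 55 mm above the lid's origin; same axes as the lid.
- stand: lever stand, fixed: dark steel plate 230 (x) x 110 (y) x 12 mm with a grey block, 70 x 90 mm, 72 mm high, on its +x end. Origin at the centre of the plate's underside, z up. The lever reaches from the block towards -x; its hinge axis is along y at x = +40, z = 90 mm in this frame, between two grey cheeks 110 mm high.
- lever_pad (a point): centre of the top face of the black pad at the lever's free end. The pad is 50 mm (along the lever) x 60 mm x 10 mm; its centre is 110 mm from the hinge axis. z is the pad's upward normal, x points along the lever towards the hinge. At rest it is about 137 mm above the bench; with the lever level 95 mm.
- lever (a joint): angle of the sprung run lever in rad: 0 at rest (free end pointing 0.40 rad upwards), growing as the pad is pressed down; 0.40 is level; 0.70 is the lower stop. The spring pushes back with about 2 N on the pad at the start, 6 N at level and 9 N at the stop, and returns the lever when let go.
- saw: jeweller's saw frame lying flat, about 235 mm long: steel U-frame and a wooden handle. Leave alone. Origin at its underside.
- file: small screwdriver with a wooden handle, about 150 mm long, lying near the robot. Leave alone. Origin at its underside.
- dish: small white ceramic bowl, 64 mm across, 20 mm high. Leave alone. Origin at its underside.
- cup: small aluminium cup, 50 mm across, 45 mm high. Leave alone. Origin at its underside.
- jar: small amber glass jar with a black cap, 52 mm across, 60 mm high. Leave alone. Origin at its underside.
- tray: shallow brass plate, 90 mm across, 15 mm high. Leave alone. Origin at its underside.
Mind the look-alikes: they are no part of the job. Leave any turquoise look-alike of the tumbler alone. Several things have the shape of the lid; the one meant has the colours described above.

How it is judged:
By the outcome, as a careful person would: the job done as asked, in the order asked, and still so for the second after the job is handed in, while the arm keeps its last pose, push and grip.
It also fails if it takes over 62 s, if anything falls off the work surface, if the arm or the gripper's body presses on something with over 40 N, if the wrist force passes 120 N, or if a joint passes its speed limit or range.

## Working session

There is one attempt and no reset: what is moved stays moved. The work goes in short steps, Python scripts to look and compute and a tool call to move; the robot and the scene stay as the last step left them, time stands still between calls to the robot, and variables do not carry over. Pictures are saved under pics/ and viewed, and the job is handed in when it is done.

Besides the shell and the picture viewer there is one more tool, called after "Call:" as a command line: name --argument value ..., lists and objects as JSON in quotes. play_rows: Moves the arm, as the interface text tells. Its arguments: {"type":"object","properties":{"commands":{"type":"array"},"squeeze":{"type":"number"}},"required":["commands"]}

```bash
ls; mkdir -p pics; python3 - <<'E'
from cell import manip
import cv2, numpy as np
print(manip.read_state())
for n in("side","top"):
    p,d=manip.camera(n); cv2.imwrite(f"pics/{n}0.png",p[:,:,::-1]); np.savez(f"{n}0.npz",p=p,d=d)
    print(n,manip.camera_info(n))
E
```

```text
pics
{'clock': 0.0, 'joints': array([ 1.19138042e+00,  3.00475096e-01,  1.52157422e+00, -1.55093012e-05,
        1.32069966e+00, -6.66348224e-02]), 'qd': array([-1.24045750e-03,  1.80514520e-03,  7.29583929e-04,  1.59595360e-03,
        1.05563219e-05, -1.13752322e-03]), 'effort': array([ 8.40346420e-04, -5.31808162e+01, -3.52745998e+01,  7.09294947e-02,
        2.43276829e-02, -9.43255100e-05]), 'eef_pos': array([169.16647093, 523.06423171, 204.88704267]), 'eef_rot': array([-3.14043790e+00, -6.20050337e-05,  2.82881538e+00]), 'wrist_force': array([ 0.41609924, -0.61570144,  1.50347464]), 'moment': array([0.00664363, 0.01854965, 0.03661292]), 'finger_gap': 93.95556863600432}
side {'intrinsics': array([[467.38759387,   0.        , 277.8753591 ],
       [  0.        , 467.38759387, 209.94257928],
       [  0.        ,   0.        ,   1.        ]]), 'camera_from_world': array([[-9.69615134e-01, -2.43677841e-01, -2.16241132e-02,
         5.08658173e+02],
       [ 1.42743090e-01, -6.35334903e-01,  7.58929490e-01,
        -1.64462682e+02],
       [-1.98672853e-01,  7.32782826e-01,  6.50813665e-01,
        -1.51946003e+03],
       [ 0.00000000e+00,  0.00000000e+00,  0.00000000e+00,
         1.00000000e+00]])}
top {'intrinsics': array([[499.23355736,   0.        , 275.68435255],
       [  0.        , 499.23355736, 219.6265191 ],
       [  0.        ,   0.        ,   1.        ]]), 'camera_from_world': array([[ 1.29448009e-02, -9.99903513e-01,  5.03943305e-03,
        -9.52267115e+00],
       [ 9.91572803e-01,  1.34863285e-02,  1.28846792e-01,
        -5.41563399e+02],
       [-1.28902324e-01,  3.32906868e-03,  9.91651707e-01,
        -1.48769780e+03],
       [ 0.00000000e+00,  0.00000000e+00,  0.00000000e+00,
         1.00000000e+00]])}
```

View pics/side0.png

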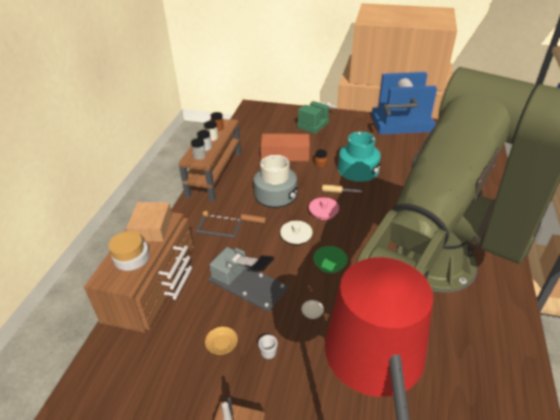

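View pics/top0.png

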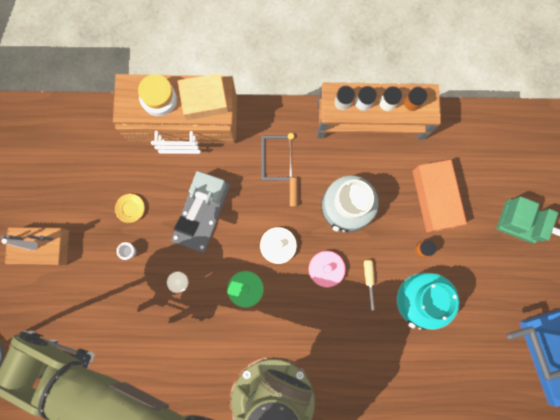

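The top view shows the white lid at about (279,246), grey tumbler at (351,202), and lever stand at (201,212) with its pad at (187,226). The look-alikes are pink (327,268) and green (245,289). Next I'll measure.

```bash
cat > h.py <<'E'
import numpy as np, cv2
from cell import manip
def cam(n):
    i=manip.camera_info(n); return np.array(i["intrinsics"]),np.array(i["camera_from_world"])
def ray(n,uv):
    K,T=cam(n); uv=np.atleast_2d(uv).astype(float)
    d=np.c_[(uv[:,0]-K[0,2])/K[0,0],-(uv[:,1]-K[1,2])/K[1,1],-np.ones(len(uv))]
    return -T[:3,:3].T@T[:3,3], d@T[:3,:3]
def onz(n,uv,z):
    o,d=ray(n,uv); return o+d*((z-o[2])/d[:,2])[:,None]
def cloud(n,d):
    v,u=np.mgrid[:d.shape[0],:d.shape[1]]
    o,r=ray(n,np.c_[u.ravel(),v.ravel()]); P=o+r*d.reshape(-1,1); P[d.ravel()==0]=np.nan
    return P.reshape(*d.shape,3)
def proj(n,P):
    K,T=cam(n); c=np.atleast_2d(P)@T[:3,:3].T+T[:3,3]; return np.c_[K[0,0]*c[:,0]/-c[:,2]+K[0,2],K[1,1]*c[:,1]/c[:,2]+K[1,2]]
E
python3 - <<'E'
from h import *
f=np.load("top0.npz");C=cloud("top",f["d"]);p=f["p"]
for uv in[(279,258),(279,246),(283,242),(327,275),(352,198),(345,185),(352,225),(187,226),(210,182),(203,240),(100,300)]:
    print(uv,p[uv[1],uv[0]],C[uv[1],uv[0]].round(1))
g=np.load("side0.npz");S=cloud("side",g["d"])
for uv in[(297,234),(297,227),(274,165),(260,264),(240,262)]:print(uv,g["p"][uv[1],uv[0]],S[uv[1],uv[0]].round(1))
cv2.imwrite("pics/c1.png",cv2.resize(p[140:300,150:410,::-1],None,fx=3,fy=3,interpolation=cv2.INTER_CUBIC))
cv2.imwrite("pics/c2.png",cv2.resize(g["p"][140:310,180:370,::-1],None,fx=3.5,fy=3.5,interpolation=cv2.INTER_CUBIC))
E
```

```text
(279, 258) [247 247 247] [425.5 -14.   24.9]
(279, 246) [247 247 247] [459.3 -13.2  59.4]
(283, 242) [216 210 191] [474.1 -25.5  27.9]
(327, 275) [247 222 240] [ 375.9 -159.5   29.4]
(352, 198) [247 247 246] [ 602.2 -227.1   89.4]
(345, 185) [215 208 187] [ 636.2 -203.2  113. ]
(352, 225) [215 222 217] [ 522.9 -228.2   79.3]
(187, 226) [58 58 59] [507.2 250.1 132.9]
(210, 182) [215 222 216] [648.2 196.6  71.5]
(203, 240) [93 93 95] [478.3 220.3  13.2]
(100, 300) [122  83  59] [291.6 530.1   0.9]
(297, 234) [235 228 204] [455.7   4.9  27.3]
(297, 227) [236 229 206] [456.4   2.5  57.4]
(274, 165) [230 223 197] [ 607.8 -278.8   94.9]
(260, 264) [32 30 31] [506.9 266.8 141.7]
(240, 262) [181 170 161] [578.8 238.3 102.9]
```

View pics/c1.png

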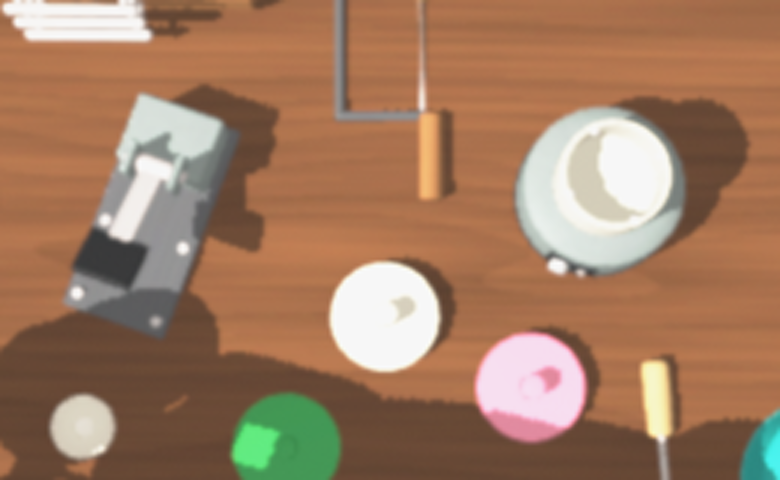

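View pics/c2.png

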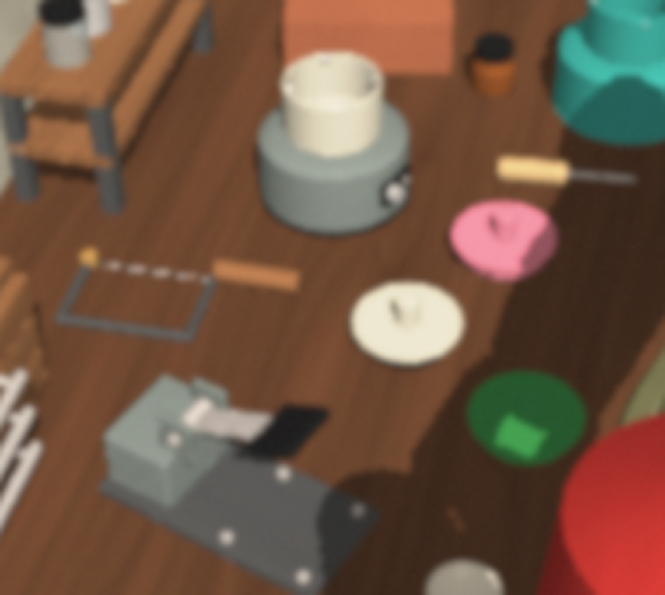

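```bash
cat > m.py <<'E'
from h import *
from scipy.optimize import least_squares
def circ(P,r=None):
    c0=P.mean(0)
    if r: s=least_squares(lambda c:np.hypot(*(P-c).T)-r,c0,loss="soft_l1"); return s.x,np.abs(s.fun).mean()
    s=least_squares(lambda c:np.hypot(*(P-c[:2]).T)-c[2],[*c0,50],loss="soft_l1"); return s.x,np.abs(s.fun).mean()
for n in("top","side"):
    f=np.load(n+"0.npz");C=cloud(n,f["d"]);p=f["p"].astype(int)
    hsv=cv2.cvtColor(f["p"],cv2.COLOR_RGB2HSV)
    sat=hsv[...,1];val=hsv[...,2]
    # lid flange contour
    u,v=proj(n,[455,-12,27])[0]
    m=((sat<60)&(val>150)).astype(np.uint8)
    k,l=cv2.connectedComponents(m); lab=l[int(v)+2,int(u)+1]
    cs,_=cv2.findContours((l==lab).astype(np.uint8),cv2.RETR_EXTERNAL,cv2.CHAIN_APPROX_NONE)
    c=max(cs,key=len)[:,0,:]
    print(n,"lid comp area",(l==lab).sum(), circ(onz(n,c,26)[:,:2]))
    W=C.reshape(-1,3)
    near=np.hypot(W[:,0]-455,W[:,1]+12)<75
    k=W[near&(W[:,2]>48)&(W[:,2]<65)]; print(" knob pts",len(k),np.nanmedian(k,0))
    # rim
    near=np.hypot(W[:,0]-595,W[:,1]+225)<75
    k=W[near&(W[:,2]>139)&(W[:,2]<152)]; print(" rim",len(k),circ(k[:,:2]),circ(k[:,:2],50),k[:,2].mean())
    k=W[near&(W[:,2]>81)&(W[:,2]<90)]; print(" housing top",len(k),k[:,2].mean())
    # pad
    m=(val<85)&(sat<70)&(C[...,2]>110)&(np.hypot(C[...,0]-507,C[...,1]-250)<60)
    k=C[m]; c=np.median(k,0); print(" pad",len(k),k.mean(0)); 
    q=k-k.mean(0); _,_,V=np.linalg.svd(q,full_matrices=False); print(V[2])
    cs,_=cv2.findContours(m.astype(np.uint8),cv2.RETR_EXTERNAL,cv2.CHAIN_APPROX_NONE); print(cv2.minAreaRect(max(cs,key=len)))
E
python3 m.py
```

```text
top lid comp area 1053 (array([465.27986548, -10.46580589,  54.55356078]), np.float64(0.7626839164654364))
 knob pts 49 [465.44544039 -10.04567452  55.23471443]
 rim 197 (array([ 593.71641884, -225.32320954,   49.48964201]), np.float64(1.442253160126519)) (array([ 593.75712575, -225.3470985 ]), np.float64(1.4731251482730756)) 144.69226465208394
 housing top 846 85.90218964660643
 pad 269 [506.74459968 250.34092147 138.86277969]
[-0.38516685  0.13021091 -0.91361459]
((186.49998474121094, 225.49998474121094), (20.24079132080078, 14.669931411743164), 21.801410675048828)
side lid comp area 581 (array([462.53252597,  -7.2478718 ,  54.37076077]), np.float64(1.147288885662762))
 knob pts 35 [463.57513829  -4.95207414  55.08320486]
 rim 144 (array([ 591.80004328, -224.20213058,   49.71925868]), np.float64(2.2691306659067862)) (array([ 591.76239139, -224.19998678]), np.float64(2.2762871214752143)) 143.72996994119046
 housing top 268 85.35273156169498
 pad 173 [505.36258388 261.85201194 140.27677296]
[-0.36661967  0.11587144 -0.9231272 ]
((261.0000305175781, 263.0000305175781), (9.899495124816895, 22.62741470336914), 45.0)
```

Call:
play_rows --commands '[{"x": -0.0278,"y": -0.026},{"x": -0.0278,"y": -0.026},{"x": -0.0278,"y": -0.026},{"x": -0.0278,"y": -0.026},{"x": -0.0278,"y": -0.026},{"x": -0.0278,"y": -0.026},{"x": -0.0278,"y": -0.026},{"x": -0.0278,"y": -0.026},{"x": -0.0278,"y": -0.026},{"x": -0.0278,"y": -0.026},{"x": -0.0278,"y": -0.026},{"x": -0.0278,"y": -0.026},{"x": -0.0278,"y": -0.026},{"x": -0.0278,"y": -0.026},{"x": -0.0278,"y": -0.026},{"x": -0.0278,"y": -0.026},{},{},{},{}]'

```text
$.commands[0]: bad value
```

```bash
cat > go.py <<'E'
import sys
from h import *
from scipy.spatial.transform import Rotation as R
s=manip.read_state()
A=R.from_euler("xyz",s["eef_rot"])
t=np.array([float(a) for a in sys.argv[1:4]])
print("clock",s["clock"],"pos",s["eef_pos"].round(1),"rot",s["eef_rot"].round(4),"F",s["wrist_force"].round(2),"gap",s["finger_gap"].round(1))
print("tool shift mm",A.inv().apply(t-s["eef_pos"]).round(1), "tool z",A.as_matrix()[:,2].round(4),"j",s["joints"].round(3))
E
python3 go.py 464.5 -9.5 32
```

```text
Traceback (most recent call last):
  File "go.py", line 7, in <module>
    print("clock",s["clock"],"pos",s["eef_pos"].round(1),"rot",s["eef_rot"].round(4),"F",s["wrist_force"].round(2),"gap",s["finger_gap"].round(1))
                                                                                                                         ^^^^^^^^^^^^^^^^^^^^^
AttributeError: 'float' object has no attribute 'round'
```

Call:
play_rows --commands '[{"x": -0.0278,"y": -0.026,"z": 0,"wx": 0,"wy": 0,"wz": 0,"grip": 1},{"x": -0.0278,"y": -0.026,"z": 0,"wx": 0,"wy": 0,"wz": 0,"grip": 1},{"x": -0.0278,"y": -0.026,"z": 0,"wx": 0,"wy": 0,"wz": 0,"grip": 1},{"x": -0.0278,"y": -0.026,"z": 0,"wx": 0,"wy": 0,"wz": 0,"grip": 1},{"x": -0.0278,"y": -0.026,"z": 0,"wx": 0,"wy": 0,"wz": 0,"grip": 1},{"x": -0.0278,"y": -0.026,"z": 0,"wx": 0,"wy": 0,"wz": 0,"grip": 1},{"x": -0.0278,"y": -0.026,"z": 0,"wx": 0,"wy": 0,"wz": 0,"grip": 1},{"x": -0.0278,"y": -0.026,"z": 0,"wx": 0,"wy": 0,"wz": 0,"grip": 1},{"x": -0.0278,"y": -0.026,"z": 0,"wx": 0,"wy": 0,"wz": 0,"grip": 1},{"x": -0.0278,"y": -0.026,"z": 0,"wx": 0,"wy": 0,"wz": 0,"grip": 1},{"x": -0.0278,"y": -0.026,"z": 0,"wx": 0,"wy": 0,"wz": 0,"grip": 1},{"x": -0.0278,"y": -0.026,"z": 0,"wx": 0,"wy": 0,"wz": 0,"grip": 1},{"x": -0.0278,"y": -0.026,"z": 0,"wx": 0,"wy": 0,"wz": 0,"grip": 1},{"x": -0.0278,"y": -0.026,"z": 0,"wx": 0,"wy": 0,"wz": 0,"grip": 1},{"x": -0.0278,"y": -0.026,"z": 0,"wx": 0,"wy": 0,"wz": 0,"grip": 1},{"x": -0.0278,"y": -0.026,"z": 0,"wx": 0,"wy": 0,"wz": 0,"grip": 1},{"x": 0,"y": 0,"z": 0,"wx": 0,"wy": 0,"wz": 0,"grip": 1},{"x": 0,"y": 0,"z": 0,"wx": 0,"wy": 0,"wz": 0,"grip": 1}]'

```text
clock: 2.35
eef_pos: [464.1, -9.1, 205.2]
eef_rot: [-3.142, -0.001, 2.829]
wrist_force: [-0.2, 1.1, 0.4]
finger_gap: 93.9
```

```bash
sed -i 's/s\["finger_gap"\].round(1)/round(s["finger_gap"],1)/' go.py; python3 go.py 464.5 -9.5 32
```

```text
clock 2.35 pos [464.1  -9.1 205.2] rot [-3.1416e+00 -7.0000e-04  2.8286e+00] F [-0.23  1.14  0.44] gap 93.9
tool shift mm [ -0.7  -0.3 173.2] tool z [-7.e-04  2.e-04 -1.e+00] j [-0.099  0.108  1.753  0.     1.282 -1.356]
```

Call:
play_rows --commands '[{"x": 0,"y": 0,"z": 0.03,"wx": 0,"wy": 0,"wz": 0,"grip": 1},{"x": 0,"y": 0,"z": 0.03,"wx": 0,"wy": 0,"wz": 0,"grip": 1},{"x": 0,"y": 0,"z": 0.03,"wx": 0,"wy": 0,"wz": 0,"grip": 1},{"x": 0,"y": 0,"z": 0.03,"wx": 0,"wy": 0,"wz": 0,"grip": 1},{"x": 0,"y": 0,"z": 0.02,"wx": 0,"wy": 0,"wz": 0,"grip": 1},{"x": 0,"y": 0,"z": 0.01,"wx": 0,"wy": 0,"wz": 0,"grip": 1},{"x": 0,"y": 0,"z": 0.01,"wx": 0,"wy": 0,"wz": 0,"grip": 1},{"x": 0,"y": 0,"z": 0.007,"wx": 0,"wy": 0,"wz": 0,"grip": 1},{"x": 0,"y": 0,"z": 0.005,"wx": 0,"wy": 0,"wz": 0,"grip": 1},{"x": 0,"y": 0,"z": 0,"wx": 0,"wy": 0,"wz": 0,"grip": 1}]'

```text
clock: 3.6
eef_pos: [464.4, -9.4, 33.4]
eef_rot: [-3.142, -0.0, 2.829]
wrist_force: [-0.0, 0.4, -0.0]
finger_gap: 94.2
```

```bash
python3 go.py 464.5 -9.5 32; python3 - <<'E'
from h import *
for n in("side","top"):
    p,d=manip.camera(n)
    u,v=map(int,proj(n,[464,-9,30])[0]); c=p[max(0,v-60):v+60,u-70:u+70,::-1]
    cv2.imwrite(f"pics/a_{n}.png",cv2.resize(c,None,fx=4,fy=4,interpolation=cv2.INTER_CUBIC))
E
```

```text
clock 3.6 pos [464.4  -9.4  33.4] rot [-3.1415e+00 -2.0000e-04  2.8287e+00] F [-0.03  0.39 -0.01] gap 94.2
tool shift mm [-0.1 -0.1  1.4] tool z [-2.e-04  0.e+00 -1.e+00] j [-0.099  0.346  1.914  0.     0.881 -1.357]
```

View pics/a_side.png

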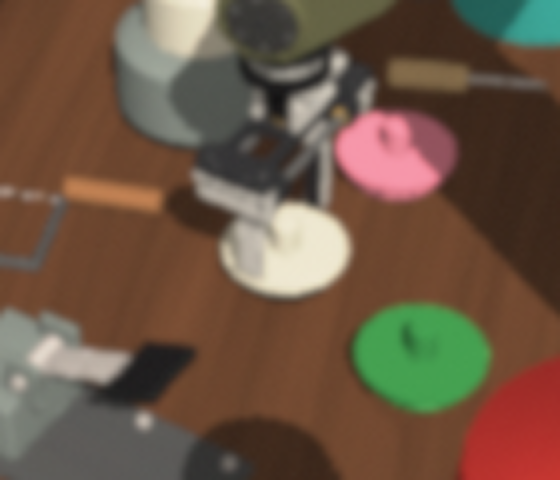

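The fingers straddle the knob, which sits at about (290,235) in the crop. I'll close on it.

Call:
play_rows --commands '[{"x": 0,"y": 0,"z": 0,"wx": 0,"wy": 0,"wz": 0,"grip": 0},{"x": 0,"y": 0,"z": 0,"wx": 0,"wy": 0,"wz": 0,"grip": 0},{"x": 0,"y": 0,"z": 0,"wx": 0,"wy": 0,"wz": 0,"grip": 0},{"x": 0,"y": 0,"z": 0,"wx": 0,"wy": 0,"wz": 0,"grip": 0},{"x": 0,"y": 0,"z": 0,"wx": 0,"wy": 0,"wz": 0,"grip": 0},{"x": 0,"y": 0,"z": 0,"wx": 0,"wy": 0,"wz": 0,"grip": 0},{"x": 0,"y": 0,"z": 0,"wx": 0,"wy": 0,"wz": 0,"grip": 0},{"x": 0,"y": 0,"z": 0,"wx": 0,"wy": 0,"wz": 0,"grip": 0}]' --squeeze 45

```text
clock: 4.7
eef_pos: [464.5, -9.4, 33.5]
eef_rot: [3.142, 0.0, 2.829]
wrist_force: [0.3, 0.2, 0.9]
finger_gap: 23.4
```

Call:
play_rows --commands '[{"x": 0,"y": 0,"z": -0.01,"wx": 0,"wy": 0,"wz": 0,"grip": 0},{"x": 0,"y": 0,"z": -0.02,"wx": 0,"wy": 0,"wz": 0,"grip": 0},{"x": 0,"y": 0,"z": -0.03,"wx": 0,"wy": 0,"wz": 0,"grip": 0},{"x": 0,"y": 0,"z": -0.03,"wx": 0,"wy": 0,"wz": 0,"grip": 0},{"x": 0,"y": 0,"z": -0.03,"wx": 0,"wy": 0,"wz": 0,"grip": 0},{"x": 0,"y": 0,"z": -0.03,"wx": 0,"wy": 0,"wz": 0,"grip": 0},{"x": 0,"y": 0,"z": -0.02,"wx": 0,"wy": 0,"wz": 0,"grip": 0},{"x": 0,"y": 0,"z": -0.012,"wx": 0,"wy": 0,"wz": 0,"grip": 0},{"x": 0,"y": 0,"z": 0,"wx": 0,"wy": 0,"wz": 0,"grip": 0},{"x": 0,"y": 0,"z": 0,"wx": 0,"wy": 0,"wz": 0,"grip": 0}]'

```text
clock: 5.95
eef_pos: [464.1, -9.4, 214.7]
eef_rot: [-3.141, -0.001, 2.829]
wrist_force: [-0.1, 0.3, -1.7]
finger_gap: 23.2
```

```bash
python3 go.py 593 -225 215; python3 - <<'E'
from h import *
for n in("side","top"):
    p,d=manip.camera(n); np.savez(f"{n}1.npz",p=p,d=d)
    u,v=map(int,proj(n,[464,-9,200])[0]); c=p[max(0,v-60):v+60,u-70:u+70,::-1]
    cv2.imwrite(f"pics/b_{n}.png",cv2.resize(c,None,fx=4,fy=4,interpolation=cv2.INTER_CUBIC))
    C=cloud(n,d).reshape(-1,3); k=C[(np.hypot(C[:,0]-464,C[:,1]+9)<75)&(C[:,2]>185)&(C[:,2]<222)&(np.hypot(C[:,0]-464,C[:,1]+9)>15)]
    print(n,len(k))
    # tilt of flange top
    for _ in range(6):
        X=np.c_[k[:,:2]-[464,-9],np.ones(len(k))];b=np.linalg.lstsq(X,k[:,2],rcond=None)[0];r=k[:,2]-X@b;k=k[np.abs(r)<max(4,np.std(r))]
    print(b,len(k))
E
```

```text
clock 5.95 pos [464.1  -9.4 214.7] rot [-3.1413e+00 -1.2000e-03  2.8287e+00] F [-0.06  0.35 -1.66] gap 23.2
tool shift mm [-189.  -165.5   -0.5] tool z [-1.2e-03  1.0e-04 -1.0e+00] j [-0.099  0.1    1.739  0.     1.304 -1.357]
side 511
[ 6.04212092e-05 -3.11933277e-03  2.09097979e+02] 410
top 263
[-3.22924270e-02  1.33335277e-02  2.07768680e+02] 225
```

View pics/b_side.png

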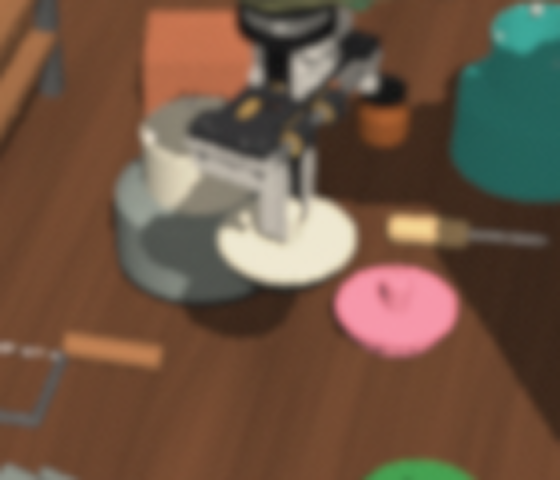

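View pics/b_top.png

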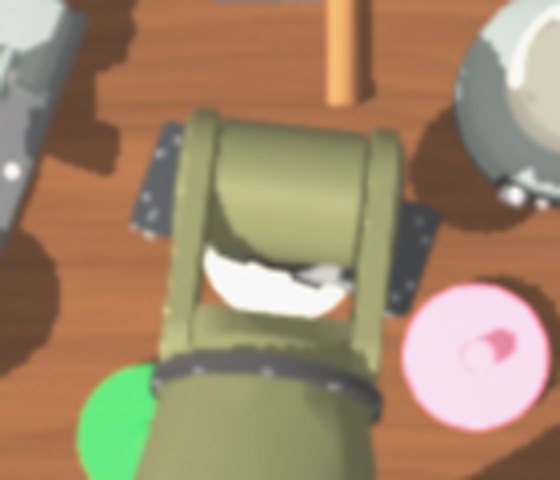

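Call:
play_rows --commands '[{"x": -0.0189,"y": -0.0165,"z": 0,"wx": 0,"wy": 0,"wz": 0,"grip": 0},{"x": -0.0189,"y": -0.0165,"z": 0,"wx": 0,"wy": 0,"wz": 0,"grip": 0},{"x": -0.0189,"y": -0.0165,"z": 0,"wx": 0,"wy": 0,"wz": 0,"grip": 0},{"x": -0.0189,"y": -0.0165,"z": 0,"wx": 0,"wy": 0,"wz": 0,"grip": 0},{"x": -0.0189,"y": -0.0165,"z": 0,"wx": 0,"wy": 0,"wz": 0,"grip": 0},{"x": -0.0189,"y": -0.0165,"z": 0,"wx": 0,"wy": 0,"wz": 0,"grip": 0},{"x": -0.0189,"y": -0.0165,"z": 0,"wx": 0,"wy": 0,"wz": 0,"grip": 0},{"x": -0.0189,"y": -0.0165,"z": 0,"wx": 0,"wy": 0,"wz": 0,"grip": 0},{"x": -0.0189,"y": -0.0165,"z": 0,"wx": 0,"wy": 0,"wz": 0,"grip": 0},{"x": -0.0189,"y": -0.0165,"z": 0,"wx": 0,"wy": 0,"wz": 0,"grip": 0},{"x": 0,"y": 0,"z": 0,"wx": 0,"wy": 0,"wz": 0,"grip": 0},{"x": 0,"y": 0,"z": 0,"wx": 0,"wy": 0,"wz": 0,"grip": 0}]'

```text
clock: 7.55
eef_pos: [593.2, -224.0, 214.9]
eef_rot: [3.141, -0.001, 2.829]
wrist_force: [-0.3, 0.3, -0.5]
finger_gap: 23.4
```

```bash
python3 go.py 593.2 -225 215; python3 - <<'E'
from h import *
for n in("side","top"):
    p,d=manip.camera(n); np.savez(f"{n}2.npz",p=p,d=d)
    u,v=map(int,proj(n,[593,-225,170])[0]); c=p[max(0,v-60):v+60,u-70:u+70,::-1]
    cv2.imwrite(f"pics/d_{n}.png",cv2.resize(c,None,fx=4,fy=4,interpolation=cv2.INTER_CUBIC))
    hsv=cv2.cvtColor(p,cv2.COLOR_RGB2HSV); print(n)
    C=cloud(n,d).reshape(-1,3); k=C[(np.hypot(C[:,0]-593,C[:,1]+225)<70)&(C[:,2]>200)&(C[:,2]<216)]; print(len(k),k.mean(0),k.min(0),k.max(0))
E
```

```text
clock 7.55 pos [ 593.2 -224.   214.9] rot [ 3.1414e+00 -1.0000e-03  2.8289e+00] F [-0.27  0.27 -0.51] gap 23.4
tool shift mm [-0.3 -0.9 -0.1] tool z [-9.e-04  5.e-04 -1.e+00] j [-0.419  0.485  1.244  0.     1.414 -1.677]
side
340 [ 589.43177747 -213.05107412  209.50754966] [ 538.20170526 -272.54992325  202.95799657] [ 646.52400671 -164.74370475  215.91692192]
top
31 [ 607.60808764 -178.31410263  208.91238954] [ 586.58692358 -194.86223488  203.51065622] [ 638.88180947 -169.662289    214.8315261 ]
```

View pics/d_side.png

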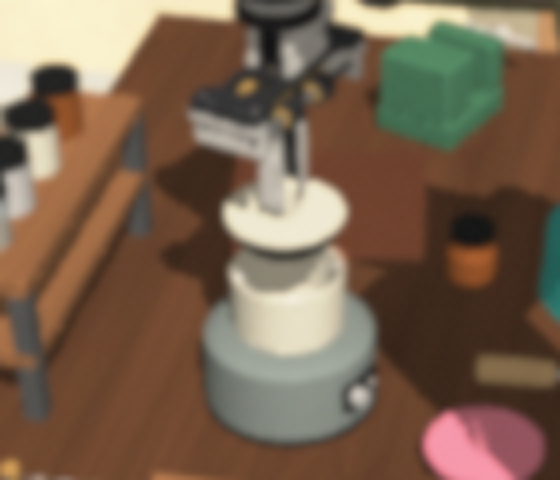

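```bash
python3 - <<'E'
from h import *
from scipy.optimize import least_squares
f=np.load("side2.npz");p=f["p"];hsv=cv2.cvtColor(p,cv2.COLOR_RGB2HSV);C=cloud("side",f["d"])
def run(z,r,m,name):
    cs,_=cv2.findContours(m.astype(np.uint8),cv2.RETR_EXTERNAL,cv2.CHAIN_APPROX_NONE)
    c=max(cs,key=len)[:,0]; P=onz("side",c,z)[:,:2]
    s=least_squares(lambda q:np.hypot(*(P-q).T)-r,P.mean(0),loss="soft_l1",f_scale=1.5); print(name,s.x.round(1),np.median(np.abs(s.fun)).round(2))
near=np.hypot(C[...,0]-593,C[...,1]+225)<85
white=(hsv[...,1]<70)&(hsv[...,2]>140)
run(208.4,54,near&white&(C[...,2]>195)&(C[...,2]<218),"flange")
g=np.load("side0.npz");p0=g["p"];h0=cv2.cvtColor(p0,cv2.COLOR_RGB2HSV);C0=cloud("side",g["d"])
# rim: flange-like fit on initial picture: upper arc of white bowl
m=((h0[...,1]<70)&(h0[...,2]>140)&(np.hypot(C0[...,0]-593,C0[...,1]+225)<70)&(C0[...,2]>88)).astype(np.uint8)
cs,_=cv2.findContours(m,cv2.RETR_EXTERNAL,cv2.CHAIN_APPROX_NONE); c=max(cs,key=len)[:,0]
P=onz("side",c,145)[:,:2]
# back half arc: (farther from camera -> smaller image row)
cu=proj("side",[593,-225,145])[0]; k=c[:,1]<cu[1]; 
s=least_squares(lambda q:np.hypot(*(P[k]-q).T)-52,[593,-225],loss="soft_l1"); print("rim back arc",s.x,np.median(np.abs(s.fun)),k.sum())
t=np.load("top0.npz");C1=cloud("top",t["d"]);h1=cv2.cvtColor(t["p"],cv2.COLOR_RGB2HSV)
m=((h1[...,1]<60)&(h1[...,2]>120)&(np.hypot(C1[...,0]-593,C1[...,1]+225)<56)&(C1[...,2]>139)&(C1[...,2]<151))
print(m.sum()); 
cs,_=cv2.findContours(m.astype(np.uint8),cv2.RETR_EXTERNAL,cv2.CHAIN_APPROX_NONE); c=max(cs,key=len)[:,0];P=onz("top",c,145)[:,:2]
s=least_squares(lambda q:np.hypot(*(P-q).T)-52,[593,-225],loss="soft_l1"); print("rim top outer",s.x,np.median(np.abs(s.fun)))
E
```

```text
flange [ 588.1 -219.1] 3.23
rim back arc [ 590.5480173  -220.95180011] 1.5958843117527408 30
196
rim top outer [ 593.93206958 -225.60745412] 2.04280625881416
```

Call:
play_rows --commands '[{"x": -0.0009,"y": -0.001,"z": 0.01,"wx": 0,"wy": 0,"wz": 0,"grip": 0},{"x": 0,"y": 0,"z": 0.012,"wx": 0,"wy": 0,"wz": 0,"grip": 0},{"x": 0,"y": 0,"z": 0.008,"wx": 0,"wy": 0,"wz": 0,"grip": 0},{"x": 0,"y": 0,"z": 0.004,"wx": 0,"wy": 0,"wz": 0,"grip": 0},{"x": 0,"y": 0,"z": 0.004,"wx": 0,"wy": 0,"wz": 0,"grip": 0},{"x": 0,"y": 0,"z": 0.003,"wx": 0,"wy": 0,"wz": 0,"grip": 0},{"x": 0,"y": 0,"z": 0,"wx": 0,"wy": 0,"wz": 0,"grip": 0}]'

```text
clock: 8.52
eef_pos: [594.0, -225.8, 174.3]
eef_rot: [3.142, -0.0, 2.829]
wrist_force: [0.2, -0.3, -0.0]
finger_gap: 23.2
```

Call:
play_rows --commands '[{"x": 0,"y": 0,"z": 0.002,"wx": 0,"wy": 0,"wz": 0,"grip": 0},{"x": 0,"y": 0,"z": 0.002,"wx": 0,"wy": 0,"wz": 0,"grip": 0},{"x": 0,"y": 0,"z": 0,"wx": 0,"wy": 0,"wz": 0,"grip": 0}]'

```text
clock: 8.9
eef_pos: [594.1, -226.0, 171.1]
eef_rot: [-3.141, 0.001, 2.829]
wrist_force: [-2.5, -1.9, 4.2]
finger_gap: 23.0
```

Call:
play_rows --commands '[{"x": 0,"y": 0,"z": 0.0015,"wx": 0,"wy": 0,"wz": 0,"grip": 0},{"x": 0,"y": 0,"z": 0.0015,"wx": 0,"wy": 0,"wz": 0,"grip": 0},{"x": 0,"y": 0,"z": 0,"wx": 0,"wy": 0,"wz": 0,"grip": 0}]'

```text
clock: 9.28
eef_pos: [594.2, -225.9, 168.2]
eef_rot: [-3.141, 0.001, 2.829]
wrist_force: [-3.0, -0.3, 5.4]
finger_gap: 23.3
```

Call:
play_rows --commands '[{"x": 0.001,"y": -0.0003,"z": 0.0015,"wx": 0,"wy": 0,"wz": 0,"grip": 0},{"x": 0,"y": 0,"z": 0.0015,"wx": 0,"wy": 0,"wz": 0,"grip": 0},{"x": 0,"y": 0,"z": 0,"wx": 0,"wy": 0,"wz": 0,"grip": 0}]'

```text
clock: 9.65
eef_pos: [593.2, -225.9, 164.5]
eef_rot: [-3.142, 0.001, 2.829]
wrist_force: [1.9, -1.1, 0.8]
finger_gap: 23.2
```

Call:
play_rows --commands '[{"x": 0,"y": 0,"z": 0.0015,"wx": 0,"wy": 0,"wz": 0,"grip": 0},{"x": 0,"y": 0,"z": 0.0015,"wx": 0,"wy": 0,"wz": 0,"grip": 0},{"x": 0,"y": 0,"z": 0,"wx": 0,"wy": 0,"wz": 0,"grip": 0}]'

```text
clock: 10.02
eef_pos: [592.5, -225.5, 160.0]
eef_rot: [3.141, -0.002, 2.829]
wrist_force: [1.8, -2.4, -12.0]
finger_gap: 23.4
```

Call:
play_rows --commands '[{"x": 0,"y": 0,"z": 0.0015,"wx": 0,"wy": 0,"wz": 0,"grip": 0},{"x": 0,"y": 0,"z": 0.001,"wx": 0,"wy": 0,"wz": 0,"grip": 0},{"x": 0,"y": 0,"z": 0,"wx": 0,"wy": 0,"wz": 0,"grip": 0}]'

```text
clock: 10.4
eef_pos: [593.1, -225.8, 159.4]
eef_rot: [-3.142, 0.001, 2.829]
wrist_force: [-0.5, -0.4, -2.0]
finger_gap: 22.8
```

Call:
play_rows --commands '[{"x": 0,"y": 0,"z": 0.001,"wx": 0,"wy": 0,"wz": 0,"grip": 0},{"x": 0,"y": 0,"z": 0.001,"wx": 0,"wy": 0,"wz": 0,"grip": 0},{"x": 0,"y": 0,"z": 0,"wx": 0,"wy": 0,"wz": 0,"grip": 0}]'

```text
clock: 10.78
eef_pos: [593.0, -225.7, 156.9]
eef_rot: [3.142, -0.0, 2.829]
wrist_force: [0.9, -0.2, -0.7]
finger_gap: 23.2
```

Call:
play_rows --commands '[{"x": 0,"y": 0,"z": 0.001,"wx": 0,"wy": 0,"wz": 0,"grip": 0},{"x": 0,"y": 0,"z": 0.001,"wx": 0,"wy": 0,"wz": 0,"grip": 0},{"x": 0,"y": 0,"z": 0,"wx": 0,"wy": 0,"wz": 0,"grip": 0}]'

```text
clock: 11.15
eef_pos: [593.1, -225.8, 156.4]
eef_rot: [-3.141, 0.001, 2.829]
wrist_force: [-5.4, 2.5, 9.8]
finger_gap: 23.2
```

```bash
python3 go.py 593.2 -225 156.5; python3 - <<'E'
from h import *
p,d=manip.camera("side"); np.savez("side3.npz",p=p,d=d)
c=p[120:230,215:335,::-1]
cv2.imwrite("pics/e.png",cv2.resize(c,None,fx=5,fy=5,interpolation=cv2.INTER_CUBIC))
E
```

```text
clock 11.15 pos [ 593.1 -225.8  156.4] rot [-3.1414e+00  1.2000e-03  2.8288e+00] F [-5.45  2.51  9.8 ] gap 23.2
tool shift mm [ 0.2  0.8 -0.1] tool z [ 1.1e-03 -5.0e-04 -1.0e+00] j [-0.421  0.528  1.318 -0.     1.295 -1.679]
```

View pics/e.png

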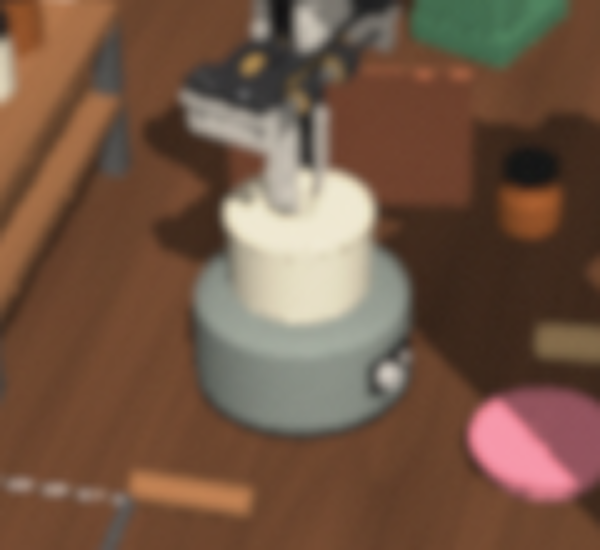

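Call:
play_rows --commands '[{"x": 0,"y": 0,"z": 0.001,"wx": 0,"wy": 0,"wz": 0,"grip": 0},{"x": 0,"y": 0,"z": 0,"wx": 0,"wy": 0,"wz": 0,"grip": 0}]'

```text
clock: 11.45
eef_pos: [593.2, -225.8, 156.4]
eef_rot: [-3.141, 0.002, 2.829]
wrist_force: [-9.9, 4.1, 17.8]
finger_gap: 23.3
```

Call:
play_rows --commands '[{"x": 0,"y": 0,"z": -0.001,"wx": 0,"wy": 0,"wz": 0,"grip": 0},{"x": 0,"y": 0,"z": 0,"wx": 0,"wy": 0,"wz": 0,"grip": 0.8},{"x": 0,"y": 0,"z": 0,"wx": 0,"wy": 0,"wz": 0,"grip": 0.8},{"x": 0,"y": 0,"z": 0,"wx": 0,"wy": 0,"wz": 0,"grip": 0.8},{"x": 0,"y": 0,"z": 0,"wx": 0,"wy": 0,"wz": 0,"grip": 0.8},{"x": 0,"y": 0,"z": 0,"wx": 0,"wy": 0,"wz": 0,"grip": 0.8},{"x": 0,"y": 0,"z": 0,"wx": 0,"wy": 0,"wz": 0,"grip": 0.8},{"x": 0,"y": 0,"z": 0,"wx": 0,"wy": 0,"wz": 0,"grip": 0.8}]'

```text
clock: 12.45
eef_pos: [593.0, -225.7, 154.9]
eef_rot: [-3.142, -0.0, 2.829]
wrist_force: [0.0, 0.1, -0.7]
finger_gap: 75.1
```

Released. I'll rise clear and check that the lid is seated and level before touching the lever.

Call:
play_rows --commands '[{"x": 0,"y": 0,"z": -0.01,"wx": 0,"wy": 0,"wz": 0,"grip": 0.8},{"x": 0,"y": 0,"z": -0.02,"wx": 0,"wy": 0,"wz": 0,"grip": 0.8},{"x": 0,"y": 0,"z": -0.03,"wx": 0,"wy": 0,"wz": 0,"grip": 0.8},{"x": 0,"y": 0,"z": -0.02,"wx": 0,"wy": 0,"wz": 0,"grip": 0.8},{"x": 0.02,"y": 0.02,"z": 0,"wx": 0,"wy": 0,"wz": 0,"grip": 0},{"x": 0.03,"y": 0.03,"z": 0,"wx": 0,"wy": 0,"wz": 0,"grip": 0},{"x": 0.03,"y": 0.03,"z": 0,"wx": 0,"wy": 0,"wz": 0,"grip": 0},{"x": 0.03,"y": 0.03,"z": 0,"wx": 0,"wy": 0,"wz": 0,"grip": 0},{"x": 0.03,"y": 0.03,"z": 0,"wx": 0,"wy": 0,"wz": 0,"grip": 0},{"x": 0.03,"y": 0.03,"z": 0,"wx": 0,"wy": 0,"wz": 0,"grip": 0},{"x": 0,"y": 0.03,"z": 0,"wx": 0,"wy": 0,"wz": 0,"grip": 0},{"x": 0,"y": 0.03,"z": 0,"wx": 0,"wy": 0,"wz": 0,"grip": 0}]'

```text
clock: 13.95
eef_pos: [502.2, 46.4, 236.2]
eef_rot: [3.141, 0.002, 2.829]
wrist_force: [-1.0, 0.5, -0.6]
finger_gap: 1.0
```

```bash
python3 go.py 495 252 160; cat > chk.py <<'E'
from h import *
for n in("side","top"):
    p,d=manip.camera(n); np.savez(f"{n}4.npz",p=p,d=d); cv2.imwrite(f"pics/f_{n}.png",p[:,:,::-1])
    C=cloud(n,d).reshape(-1,3); r=np.hypot(C[:,0]-593,C[:,1]+225)
    k=C[(r<50)&(r>18)&(C[:,2]>135)&(C[:,2]<175)]
    for _ in range(5):
        X=np.c_[k[:,:2]-[593,-225],np.ones(len(k))];b=np.linalg.lstsq(X,k[:,2],rcond=None)[0];q=k[:,2]-X@b;k=k[np.abs(q)<max(3,2*np.std(q))]
    print(n,"flange top plane",b.round(4),len(k))
    u,v=map(int,proj(n,[593,-225,150])[0]); cv2.imwrite(f"pics/g_{n}.png",cv2.resize(p[v-45:v+55,u-60:u+60,::-1],None,fx=5,fy=5,interpolation=cv2.INTER_CUBIC))
E
python3 chk.py
```

```text
clock 13.95 pos [502.2  46.4 236.2] rot [3.1411e+00 1.6000e-03 2.8289e+00] F [-1.    0.51 -0.63] gap 1.0
tool shift mm [ 70.2 193.3  76.1] tool z [ 0.0016  0.     -1.    ] j [ 0.02   0.173  1.605 -0.     1.362 -1.239]
side flange top plane [ -0.6678   0.2177 183.9926] 9
top flange top plane [3.00000e-04 2.90000e-03 1.50616e+02] 758
```

View pics/g_side.png

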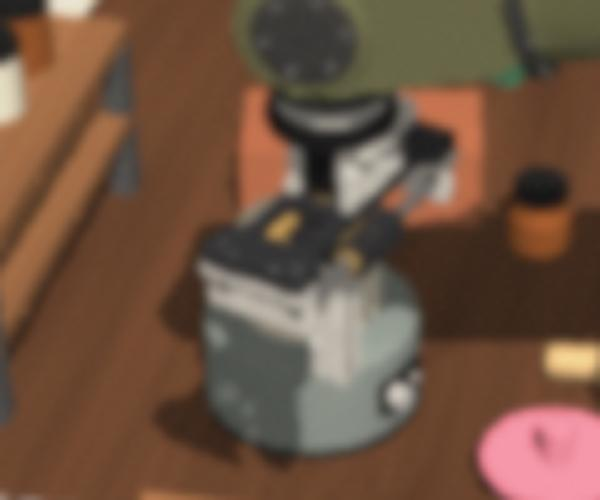

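View pics/f_top.png

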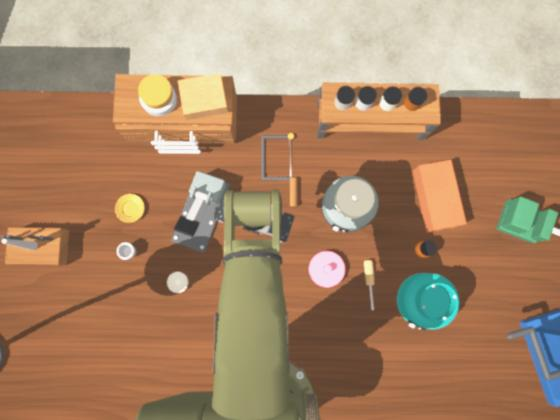

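Top view: the flange plane is at 150.6 mm (150 expected) with a slope under 0.3%, so the lid is home and level. Next is the exact lever pad position.

```bash
python3 - <<'E'
from h import *
L=[]
for n in("top","side"):
    f=np.load(n+"0.npz");hsv=cv2.cvtColor(f["p"],cv2.COLOR_RGB2HSV);C=cloud(n,f["d"])
    val=hsv[...,2]; u,v=proj(n,[507,252,137])[0].astype(int)
    m=((val<75)&(hsv[...,1]<90)).astype(np.uint8); w=np.zeros_like(m); w[v-14:v+14,u-16:u+18]=1; m&=w
    k,l,st,ce=cv2.connectedComponentsWithStats(m); i=1+np.argmax(st[1:,4]); print(n,(u,v),st[i],ce[i]); print(onz(n,ce[i],137).round(1))
    o,d=ray(n,ce[i]); L.append((o,d[0]/np.linalg.norm(d[0])))
    cv2.imwrite(f"pics/p_{n}.png",cv2.resize(np.hstack([f["p"][v-30:v+30,u-35:u+35,::-1],cv2.cvtColor((l==i).astype(np.uint8)[v-30:v+30,u-35:u+35]*255,cv2.COLOR_GRAY2BGR)]),None,fx=5,fy=5,interpolation=cv2.INTER_NEAREST))
A=sum(np.eye(3)-np.outer(d,d) for o,d in L);b=sum((np.eye(3)-np.outer(d,d))@o for o,d in L);print("tri",np.linalg.solve(A,b))
# plate
f=np.load("top0.npz");C=cloud("top",f["d"]).reshape(-1,3);h=cv2.cvtColor(f["p"],cv2.COLOR_RGB2HSV).reshape(-1,3)
k=C[(h[:,1]<60)&(np.hypot(C[:,0]-540,C[:,1]-225)<150)&(C[:,2]>5)&(C[:,2]<85)]
r=cv2.minAreaRect(k[:,:2].astype(np.float32));print("stand rect",r)
E
```

```text
top (np.int64(186), np.int64(225)) [175 217  23  18 254] [186.39370079 225.86614173]
[[507.1 251.1 137. ]]
side (np.int64(261), np.int64(261)) [247 256  26  16 214] [259.99065421 263.9953271 ]
[[508.4 262.7 137. ]]
tri [509.8966723  253.26513597 126.36603579]
stand rect ((568.6450805664062, 231.08348083496094), (111.3473892211914, 235.26527404785156), 70.77802276611328)
```

View pics/p_top.png

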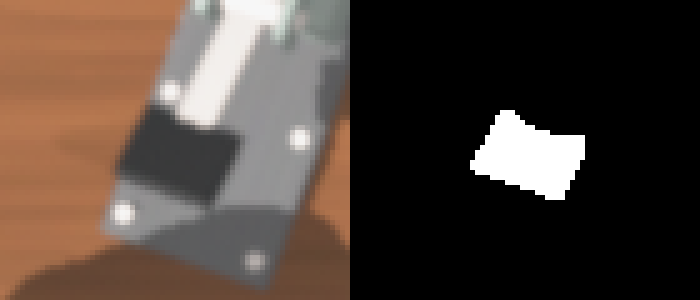

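View pics/p_side.png

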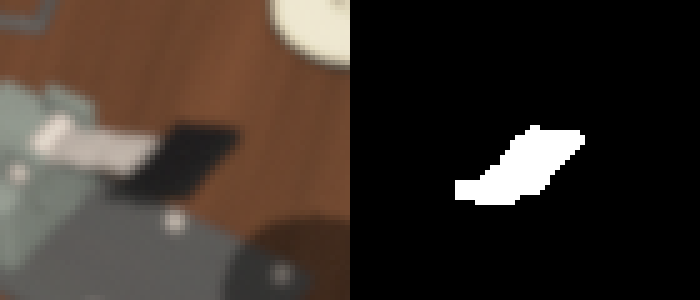

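```bash
python3 go.py 500 253.5 155
```

```text
clock 14.05 pos [502.4  47.3 235.6] rot [3.1411e+00 8.0000e-04 2.8312e+00] F [-0.16  0.13  0.47] gap 0.4
tool shift mm [ 65.4 195.6  80.7] tool z [ 9.e-04  3.e-04 -1.e+00] j [ 0.021  0.175  1.605  0.     1.361 -1.239]
```

Call:
play_rows --commands '[{"x": 0.0131,"y": 0.0391,"z": 0,"wx": 0,"wy": 0,"wz": 0,"grip": 0},{"x": 0.0131,"y": 0.0391,"z": 0,"wx": 0,"wy": 0,"wz": 0,"grip": 0},{"x": 0.0131,"y": 0.0391,"z": 0,"wx": 0,"wy": 0,"wz": 0,"grip": 0},{"x": 0.0131,"y": 0.0391,"z": 0,"wx": 0,"wy": 0,"wz": 0,"grip": 0},{"x": 0.0131,"y": 0.0391,"z": 0,"wx": 0,"wy": 0,"wz": 0,"grip": 0},{"x": 0,"y": 0,"z": 0.03,"wx": 0,"wy": 0,"wz": 0,"grip": 0},{"x": 0,"y": 0,"z": 0.03,"wx": 0,"wy": 0,"wz": 0,"grip": 0},{"x": 0,"y": 0,"z": 0.02,"wx": 0,"wy": 0,"wz": 0,"grip": 0},{"x": 0,"y": 0,"z": 0,"wx": 0,"wy": 0,"wz": 0,"grip": 0},{"x": 0,"y": 0,"z": 0,"wx": 0,"wy": 0,"wz": 0,"grip": 0}]'

```text
clock: 15.3
eef_pos: [500.4, 251.3, 156.2]
eef_rot: [3.141, 0.001, 2.828]
wrist_force: [-0.7, -0.2, 0.2]
finger_gap: 0.6
```

```bash
python3 go.py 500 253.5 97; python3 chk.py; python3 - <<'E'
import cv2
for n,c in(("side",(180,370,160,350)),):
    p=cv2.imread(f"pics/f_{n}.png")[c[0]:c[1],c[2]:c[3]];cv2.imwrite("pics/h.png",cv2.resize(p,None,fx=3,fy=3,interpolation=cv2.INTER_CUBIC))
E
```

```text
clock 15.3 pos [500.4 251.3 156.2] rot [3.1406e+00 1.1000e-03 2.8284e+00] F [-0.74 -0.18  0.16] gap 0.6
tool shift mm [ 1.1  1.9 59.2] tool z [ 1.4e-03  6.0e-04 -1.0e+00] j [ 0.4    0.365  1.553 -0.     1.222 -0.858]
side flange top plane [0. 0. 0.] 0
top flange top plane [ 3.80000e-03 -5.10000e-03  1.50445e+02] 742
  ret = _var(a, axis=axis, dtype=dtype, out=out, ddof=ddof,
  arrmean = um.true_divide(arrmean, div, out=arrmean,
  ret = ret.dtype.type(ret / rcount)
```

View pics/h.png

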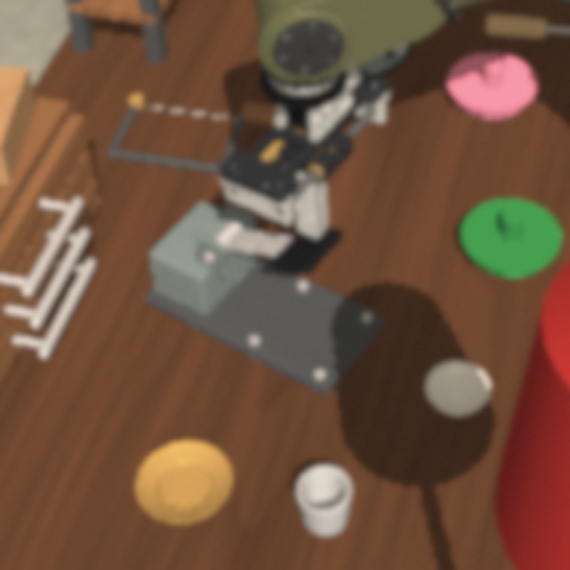

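View pics/g_side.png

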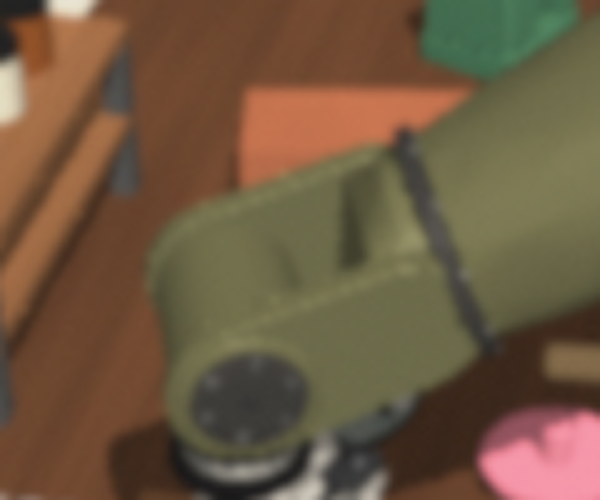

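Call:
play_rows --commands '[{"x": 0,"y": 0.001,"z": 0.01,"wx": 0,"wy": 0,"wz": 0,"grip": 0},{"x": 0,"y": 0,"z": 0.008,"wx": 0,"wy": 0,"wz": 0,"grip": 0},{"x": 0,"y": 0,"z": 0.006,"wx": 0,"wy": 0,"wz": 0,"grip": 0},{"x": 0,"y": 0,"z": 0.006,"wx": 0,"wy": 0,"wz": 0,"grip": 0},{"x": 0,"y": 0,"z": 0.006,"wx": 0,"wy": 0,"wz": 0,"grip": 0},{"x": 0,"y": 0,"z": 0.006,"wx": 0,"wy": 0,"wz": 0,"grip": 0},{"x": 0,"y": 0,"z": 0.005,"wx": 0,"wy": 0,"wz": 0,"grip": 0},{"x": 0,"y": 0,"z": 0,"wx": 0,"wy": 0,"wz": 0,"grip": 0}]'

```text
clock: 16.4
eef_pos: [500.1, 252.6, 107.7]
eef_rot: [-3.142, -0.0, 2.829]
wrist_force: [-1.8, 0.1, 4.1]
finger_gap: 0.2
```

Call:
play_rows --commands '[{"x": 0,"y": 0,"z": 0.003,"wx": 0,"wy": 0,"wz": 0,"grip": 0},{"x": 0,"y": 0,"z": 0.003,"wx": 0,"wy": 0,"wz": 0,"grip": 0},{"x": 0,"y": 0,"z": 0.002,"wx": 0,"wy": 0,"wz": 0,"grip": 0},{"x": 0,"y": 0,"z": 0.002,"wx": 0,"wy": 0,"wz": 0,"grip": 0},{"x": 0,"y": 0,"z": 0.001,"wx": 0,"wy": 0,"wz": 0,"grip": 0},{"x": 0,"y": 0,"z": 0,"wx": 0,"wy": 0,"wz": 0,"grip": 0},{"x": 0,"y": 0,"z": 0,"wx": 0,"wy": 0,"wz": 0,"grip": 0}]'

```text
clock: 17.27
eef_pos: [500.1, 252.6, 97.0]
eef_rot: [-3.142, -0.0, 2.829]
wrist_force: [-3.6, 0.6, 5.2]
finger_gap: 0.5
```

```bash
python3 go.py 500 253.5 95.5; python3 - <<'E'
from h import *
for n in("side","top"):
    p,d=manip.camera(n); np.savez(f"{n}5.npz",p=p,d=d)
    u,v=map(int,proj(n,[530,240,80])[0]); cv2.imwrite(f"pics/k_{n}.png",cv2.resize(p[v-45:v+45,u-55:u+55,::-1],None,fx=6,fy=6,interpolation=cv2.INTER_CUBIC))
E
python3 go.py 500 253.5 95.5
```

```text
clock 17.275 pos [500.1 252.6  97. ] rot [-3.1416e+00 -1.0000e-04  2.8288e+00] F [-3.61  0.56  5.16] gap 0.5
tool shift mm [0.4 0.9 1.5] tool z [-1.e-04  0.e+00 -1.e+00] j [ 0.402  0.434  1.605  0.     1.103 -0.856]
clock 17.375 pos [500.1 252.5  97. ] rot [-3.1416e+00 -1.0000e-04  2.8288e+00] F [-4.13  0.76  5.01] gap 0.3
tool shift mm [0.4 0.9 1.5] tool z [-1.e-04  0.e+00 -1.e+00] j [ 0.402  0.434  1.605  0.     1.103 -0.856]
```

View pics/k_side.png

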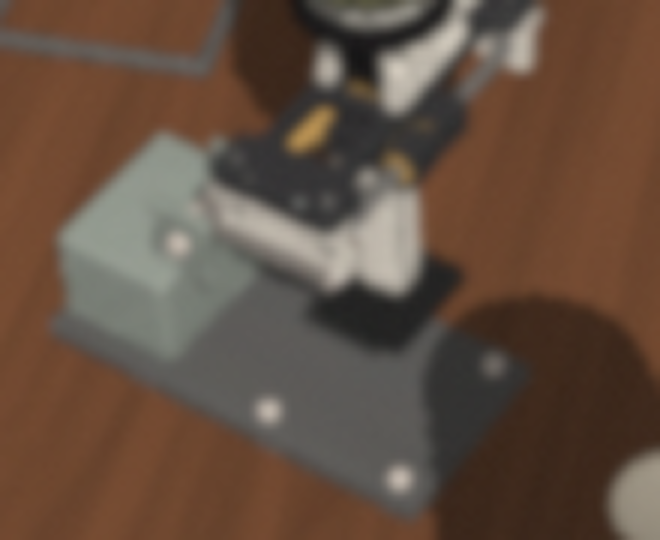

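View pics/k_top.png

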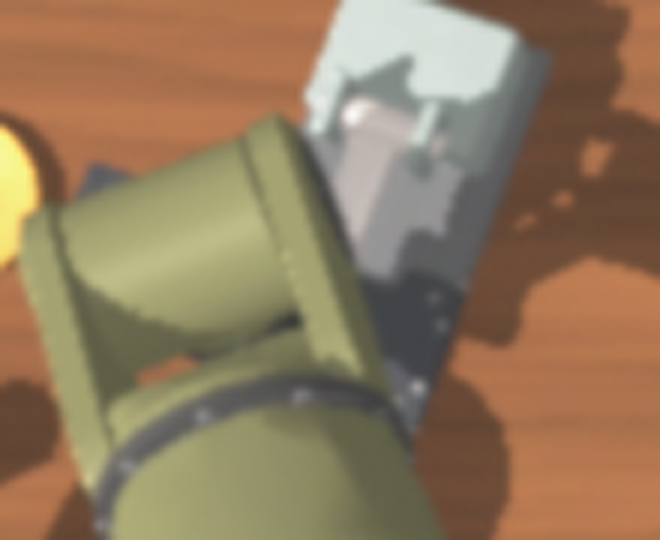

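Call:
play_rows --commands '[{"x": 0,"y": 0,"z": 0.001,"wx": 0,"wy": 0,"wz": 0,"grip": 0},{"x": 0,"y": 0,"z": 0.001,"wx": 0,"wy": 0,"wz": 0,"grip": 0},{"x": 0,"y": 0,"z": 0,"wx": 0,"wy": 0,"wz": 0,"grip": 0},{"x": 0,"y": 0,"z": 0,"wx": 0,"wy": 0,"wz": 0,"grip": 0}]'

```text
clock: 17.88
eef_pos: [500.1, 252.6, 95.1]
eef_rot: [3.142, -0.0, 2.829]
wrist_force: [-4.0, 2.2, 5.7]
finger_gap: 0.4
```

```bash
python3 go.py 500 253.5 95; python3 - <<'E'
from h import *
for n in("side","top"):
    p,d=manip.camera(n); np.savez(f"{n}6.npz",p=p,d=d); cv2.imwrite(f"pics/z_{n}.png",p[:,:,::-1])
    hsv=cv2.cvtColor(p,cv2.COLOR_RGB2HSV); C=cloud(n,d)
    e=np.array([.944,-.329]);q=C[...,:2]-np.array([606.4,217.9]); s=-(q@e); t=q@np.array([.329,.944])
    # lever/pad pts in lever frame: s=distance from hinge
    for lo,hi in((30,50),(50,70),(70,84),(86,98),(98,110),(110,122),(122,136)):
        m=(s>lo)&(s<hi)&(np.abs(t)<30)&(C[...,2]>60)&(C[...,2]<112)
        if m.sum()>3: print(n,(lo,hi),m.sum(),"z",np.median(C[m][:,2]).round(1),"val",np.median(hsv[m][:,2]))
    C=C.reshape(-1,3);r=np.hypot(C[:,0]-593,C[:,1]+225);k=C[(r<50)&(r>18)&(C[:,2]>135)&(C[:,2]<165)]
    if len(k)>50: print(n,"flange",np.linalg.lstsq(np.c_[k[:,:2]-[593,-225],np.ones(len(k))],k[:,2],rcond=None)[0].round(4))
E
```

```text
clock 17.875 pos [500.1 252.6  95.1] rot [ 3.1416e+00 -1.0000e-04  2.8288e+00] F [-4.03  2.22  5.75] gap 0.4
tool shift mm [0.4 0.8 0.1] tool z [-1.e-04  0.e+00 -1.e+00] j [ 0.402  0.436  1.607  0.     1.099 -0.856]
side (30, 50) 14 z 92.4 val 132.5
side (50, 70) 18 z 92.5 val 132.0
side (70, 84) 12 z 92.5 val 140.5
side (86, 98) 24 z 94.9 val 113.0
side (98, 110) 35 z 96.4 val 38.0
side (110, 122) 59 z 96.1 val 71.0
side (122, 136) 70 z 96.2 val 38.0
side flange [-1.760000e-02 -7.100000e-03  1.515128e+02]
top (30, 50) 51 z 95.1 val 193.0
top (50, 70) 14 z 95.5 val 175.5
top flange [2.700000e-03 4.100000e-03 1.506687e+02]
```

View pics/z_top.png

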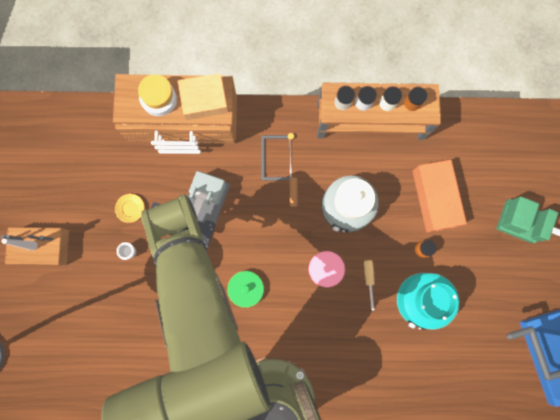

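The lever reads level: the pad is flat at about 96 mm, the bar flat at 92.5 mm, TCP z is 95.1 mm and the push is 5.7 N. The lid is still seated, and the other objects are where they were. Handing in.

```bash
python3 -c "
from cell import manip
print(manip.sign_off()); s=manip.read_state(); print(s['clock'],s['eef_pos'],s['wrist_force'])"
```

```text
the job is handed in; nothing more can be done
None
the job is handed in; nothing more can be done
```

I pressed the white lid into the grey tumbler's bowl until it snapped home and let go of it. I then pressed the lever down with the shut fingers to level and handed the job in at about 18 s, still holding it there.

**Lid:** The top camera put the flange top at about 150.6 mm (150 expected) with a slope under 0.5%. It read the same after the lever press. The last side view was less certain, at 151.5 mm with a 1.8% slope, on a noisier depth reading with no outlier filtering.

**Lever:** The fingertips were at 95.1 mm (95 is level), pushing with about 5.7 N (about 6 N expected at level). The side depth showed the pad and the bar flat along their length. At no step in the approach did the reading drop below 95.1 mm, so the lever did not reach its stop.

**Disagreements:** The side camera's positions differed from the top camera's by 2–4 mm on the lid and about 11 mm in y on the pad, where its mask caught a shadow. I relied on the top camera for aiming.

Nothing else looked moved in the last top view, though the arm hid part of the bench.

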